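# Switch on the kitchen radio and click its dial round to the orange mark

## Robot

A 6-joint arm with a two-finger parallel gripper is mounted at the origin on a cart in front of the work surface, level with it; the furniture and walls round the work are solid. World frame = base frame: x ahead of the robot, y to its left, z up, the work surface at z = 0. Lengths are in m, angles in rad, forces in N, time in s.
With the tool pointing down it reaches from about 0.275 to 0.75 m from the base axis. Payload 10.2 kg.
Tool frame: the origin (TCP) lies midway between the tips of the shut fingers; the grasp point (between the pads) lies 19 mm behind it (env.hold_point_z is the distance from the TCP to the grasp point, in m); z points along the fingers, y is the line along which they close (so a half turn about z gives the same grasp; the last joint's range is limited). The gripper opens to 85 mm and grips with 20 to 120 N. Pads are 22 mm wide; open, the fingers measure 114 mm over their backs; the gripper's body (76 mm by 85 mm) begins 54 mm behind the grasp point. The pads swing forward as they close: fully open they stand 13 mm farther back than shut.
Start: joints at [1.082, 0.313, 1.498, -0, 1.331, -0.223], TCP at [0.138, 0.507, 0.231] pointing down, gripper open.
Joint ranges: [-2.94, 2.94], [-0.97, 2.17], [0.19, 2.56], [-1.23, 4.37], [0.02, 3.11], [-2.88, 2.88]. Speed limits (rad/s): [2.39, 2.39, 3.01, 3.14, 3.14, 3.14].

## Interface

Orientations are given as a unit quaternion [x, y, z, w].
In Python, from bench import env, kinematics, monitor, eyes, job gives the robot as it stands. The module is installed in compiled form; this text tells all that it offers. Calls block until the motion is done:
- env.reach(position, orientation): joint-space move of the TCP to a pose.
- env.movel(position, velocity=0.15, frame=None, guard=None): straight line of the TCP; frame=None keeps the orientation; velocity is the mean speed in m/s. With guard (N) it stops when the force on the tool has changed by that much, and returns True; else False.
- env.set_joints(angles): joint-space move.
- env.release() and env.close_gripper(effort=None): open the fingers fully, or close them until they stop; effort is the grip in N (None keeps the last).
- env.hold(seconds).
- kinematics.ik(position, orientation): joint angles nearest the present ones, or None.
- monitor.sense(): the state.
- eyes.grab_frame(name): name is "side" or "top"; returns a dict with "frame" (400x640x3 uint8, red, green, blue), "mtx" (3x3 intrinsics, pixels), "k1" (the pictures are not rectified: a ray, as slopes to the right and down, at radius r is drawn at 1 + k1 r^2 times it, then the intrinsics apply), "view" (4x4, takes a point from world to camera coordinates). Camera axes: x right, y down, z forward; pixel columns grow to the right and rows downward; lengths in m; the calibration is good to about 2 mm. A picture is of the moment at which its call begins. There is no depth.
A pose or a line that the arm cannot do raises env.MotionError and nothing moves.
- job.hand_in(): hands the job in; it is judged then, once.
The state is a dict: "clock": time; "joints": joint angles; "qvel": joint speeds; "joint_efforts": joint torques, N m; "position": TCP position; "ee_rot": TCP orientation; "contact_force": force on the tool from outside, world axes, zero at the start; "ft_torque": the same for the moment, N m; "finger_gap": opening from 0.0 (shut) to 1.0 (fully open); "gripper_force": force on a finger pad.
Only numpy, scipy, OpenCV 4.12 (cv2) and the standard library are available. Lean on these libraries where they do the work, as an engineer would, in place of code of your own. Each camera call takes 0.05 s, during which the arm holds its last target. There are 200 camera calls.

## Task

Switch the kitchen radio on with a full press of its red button, let the button come up, and then turn the big knurled dial clockwise with a fingertip until its white pointer has clicked into place at the orange mark, without running past it. Press gently, and leave the radio and the things around it standing where they are: nothing is to be lifted or pushed about.

Things in the scene. Friction and masses are not known exactly. Their poses are not given: they have to be found in the camera images.
- radio: Kitchen radio, a flat box with a white deck and dark wooden ends, 160 (x) x 260 (y) mm, deck 54 mm above the worktop, 0.9 kg, loose on rubber feet. Origin under its centre at worktop height, z up, -x side towards the robot. Dial in its right half (52 mm to -y), red button near left (45 mm to -x, 80 mm to +y), flat grille behind it; a carry handle bows 32 mm out of the back, 36 mm up.
- station_dial (a joint): Dial angle, rad, growing CLOCKWISE seen from above. Detents every 30 degrees: 0, 0.524 ... 4.19; at 2.618 the pointer is at the orange mark. It starts in a detent one to four clicks before that. Leaving a detent takes about 0.06 N m (1.7 N at 35 mm from the axis); past half way between two detents it snaps on into the next.
- dial_top (a point): Centre of the flat top of the dial, a black disc 96 mm wide with a knurled rim, 15 mm above the deck, turning about the vertical through this point. It is sprung: it sinks 1 mm per 2.5 N after the first 2 N, to at most 4 mm (12 N), then is rigid. A fingertip pressed 1 to 3 mm down on it, some 35 mm off centre, and drawn round in an arc, takes it along by friction.
- pointer_tip (a point): Outer end of the white pointer line on the dial's top, 46.5 mm from the dial's axis; it turns with the dial.
- orange_mark (a point): The orange mark on the deck beside the dial's rim, 58 mm from the dial's axis towards the radio's +x (far) side. The small black dots round the dial are the other detents.
- power (a joint): Travel of the red button in m: 0 is up, 0.006 fully down. It springs back. About 1 N starts it, 4.5 N presses it fully down.
- power_top (a point): Centre of the top of the red button, a red round cap 28 mm wide standing 10 mm above the deck (64 mm above the worktop); it is pressed straight down 6 mm.
- honey: Honey jar with a red lid, 65 mm wide, 90 mm high, loose, to the left of the radio; origin at the centre of its underside. Not to be disturbed.
- striped_mug: Striped mug, 86 mm wide, 100 mm high, with a handle, loose; origin at the centre of its underside. Not to be disturbed.
- salt: Salt shaker, 44 mm wide, 90 mm high, loose; origin at the centre of its underside. Not to be disturbed.
- spice: Spice jar with a yellow cap, 44 mm wide, 100 mm high, loose; origin at the centre of its underside. Not to be disturbed.

How it is judged:
By the outcome, as a careful person would: the job done as asked, in the order asked, and still so for the second after the job is handed in, with the robot touching nothing.
It also fails if it takes over 54 s, if anything falls off the work surface, if the arm or the gripper's body presses on something with over 40 N, if the wrist force passes 120 N, or if a joint passes its speed limit or range.

## Working session

There is one attempt and no reset: what is moved stays moved. The work goes in short steps, each a Python script; the robot and the scene stay as the last script left them, time stands still between calls to the robot, and variables do not carry over. Pictures are saved under pics/ and viewed, at most 10 in all, crops included, and the job is handed in when it is done.

```bash
mkdir -p pics; cat > h.py <<'E'
import numpy as np, cv2
from bench import env, kinematics, monitor, eyes, job
def grab(n,f=None,crop=None,s=1):
    d=eyes.grab_frame(n)
    if f:
        im=d["frame"][:,:,::-1]
        if crop: x0,y0,x1,y1=crop; im=im[y0:y1,x0:x1]
        cv2.imwrite("pics/"+f,cv2.resize(im,None,fx=s,fy=s,interpolation=cv2.INTER_CUBIC))
    return d
def px2w(d,uv,z):
    K=np.array(d["mtx"]);V=np.array(d["view"])
    n=np.array([(uv[0]-K[0,2])/K[0,0],(uv[1]-K[1,2])/K[1,1]]);m=n.copy()
    for _ in range(30): m=n/(1+d["k1"]*(m@m))
    r=V[:3,:3].T@np.array([m[0],m[1],1]);c=-V[:3,:3].T@V[:3,3]
    return c+r*(z-c[2])/r[2]
def w2px(d,p):
    K=np.array(d["mtx"]);V=np.array(d["view"]);q=V[:3,:3]@np.array(p)+V[:3,3];m=q[:2]/q[2]
    m=m*(1+d["k1"]*(m@m));return np.array([K[0,0]*m[0]+K[0,2],K[1,1]*m[1]+K[1,2]])
E
python3 - <<'E'
from h import *
import pickle
t=grab("top","top0.png");s=grab("side","side0.png")
pickle.dump((t,s),open("d0.pkl","wb"))
print(t["view"],s["view"],t["k1"],t["mtx"]);print(monitor.sense())
E
```

```text
[[-0.00452506 -0.99950779  0.03104349 -0.05027749]
 [-0.9810576  -0.00157486 -0.19370986  0.54527595]
 [ 0.19366341 -0.031332   -0.98056759  1.13828828]
 [ 0.          0.          0.          1.        ]] [[-0.9986326  -0.05126654  0.01023136  0.54499315]
 [-0.02754564  0.34967542 -0.93646588  0.10104872]
 [ 0.04443171 -0.93546718 -0.35060944  1.07174109]
 [ 0.          0.          0.          1.        ]] 0.03292860089297172 [[465.44431994   0.         320.84008876]
 [  0.         465.44431994 200.15522343]
 [  0.           0.           1.        ]]
{'clock': 0.1, 'joints': array([ 1.08161672e+00,  3.13404842e-01,  1.49833612e+00, -7.52096802e-06,
        1.33097179e+00, -2.23431919e-01]), 'qvel': array([-1.48046579e-04, -1.54883462e-03, -3.80087380e-03, -2.95848896e-05,
       -1.19576357e-03,  7.59573420e-04]), 'joint_efforts': array([ 2.18873669e-03, -4.12896216e+01, -2.60142660e+01, -1.84574433e-04,
        3.01626038e-03, -3.66956044e-06]), 'position': array([0.13780805, 0.50636929, 0.23079618]), 'ee_rot': array([ 1.32482288e-01,  9.91185215e-01, -5.26149192e-04, -1.91930894e-04]), 'contact_force': array([ 0.25480525, -0.37707458,  0.7253162 ]), 'ft_torque': array([-0.03695644,  0.04244183, -0.00285456]), 'gripper_force': 0.0, 'finger_gap': 1.000048341468751}
```

View pics/top0.png

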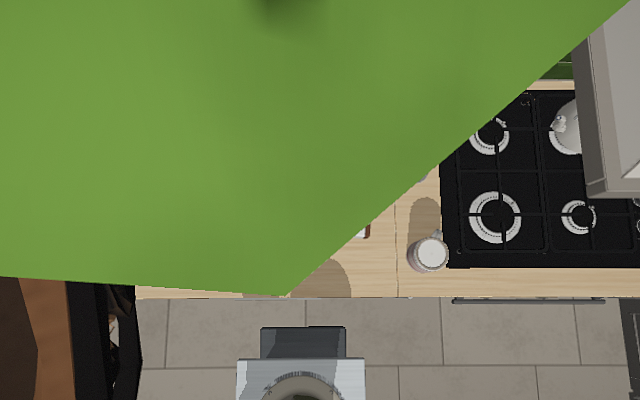

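View pics/side0.png

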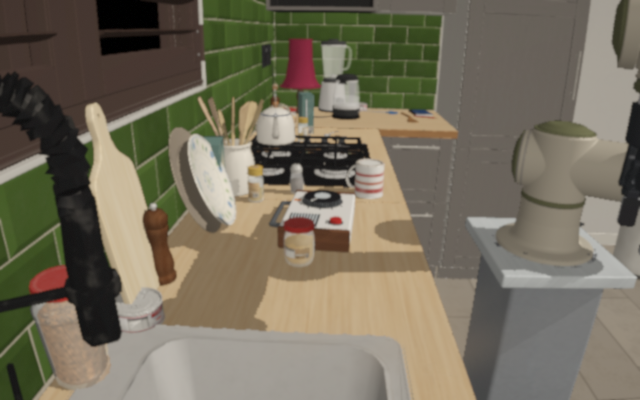

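The top view is mostly hidden by a green occluder. The side view shows the radio at about (320,215), red button (336,221), dial (322,199), honey jar (299,242), mug (369,178). I'll enlarge the side view.

```bash
python3 - <<'E'
from h import *
import pickle
t,s=pickle.load(open("d0.pkl","rb"))
im=s["frame"][150:275,240:400,::-1]
cv2.imwrite("pics/sc.png",cv2.resize(im,None,fx=5,fy=4.8,interpolation=cv2.INTER_CUBIC))
c=lambda d:-np.array(d["view"])[:3,:3].T@np.array(d["view"])[:3,3]
print(c(t),c(s),s["mtx"],s["k1"])
for n,uv,z in [("btn",(336,221),.064),("dial",(322,199),.069),("mugbase",(369,190),0)]: print(n,px2w(s,uv,z))
E
```

```text
[ 0.31427482 -0.01372917  1.22335471] [0.49941208 0.99518428 0.4648152 ] [[462.13511825   0.         315.53327602]
 [  0.         462.13511825 200.29450167]
 [  0.           0.           1.        ]] -0.12013887603990879
btn [0.49833791 0.05270582 0.064     ]
dial [ 0.53415772 -0.07122715  0.069     ]
mugbase [ 0.39940527 -0.3477986   0.        ]
```

View pics/sc.png

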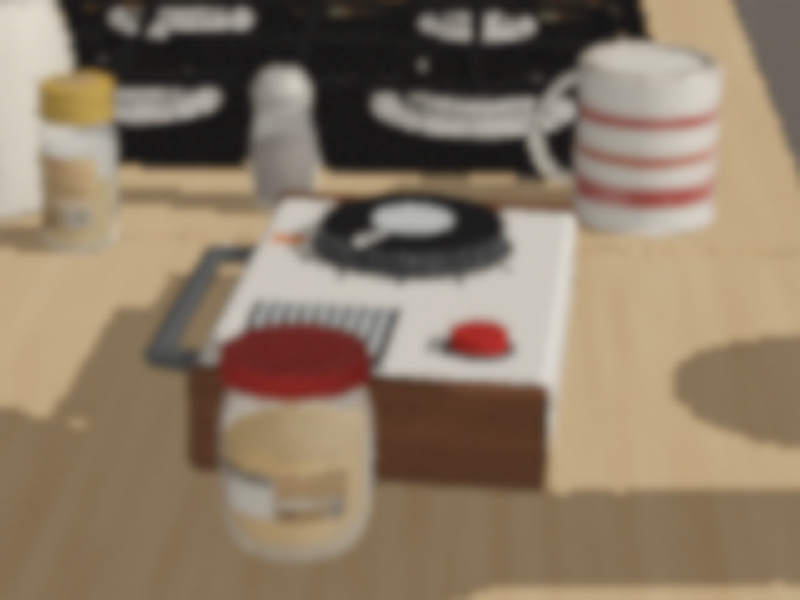

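In the crop: button top (481,335), dial top centre (413,219), pointer tip (358,245), orange mark (288,239), deck corners near-left (547,385), near-right (577,212), far-right (282,197). The pointer is about one or two clicks short of the mark.

```bash
python3 - <<'E'
from h import *
import pickle
t,s=pickle.load(open("d0.pkl","rb"))
P={}
for n,uv,z in [("btn",(481,335),.064),("dial",(413,220),.069),("ptr",(358,245),.069),("orange",(288,239),.054),("NL",(547,385),.054),("NR",(577,212),.054),("FR",(282,197),.054),("honey_lid",(296,350),.09),("honey_foot",(298,545),0),("mug_top",(650,58),.1),("salt",(284,85),.08),("spice",(78,90),.1)]:
    P[n]=px2w(s,(240+uv[0]/5,150+uv[1]/4.8),z); print(n,P[n].round(4))
# fit radio pose
L={"btn":(-.045,.08),"dial":(0,-.052),"orange":(.058,-.052),"NL":(-.08,.13),"NR":(-.08,-.13)}
A=np.array([L[k] for k in L]);B=np.array([P[k][:2] for k in L])
a,b=A-A.mean(0),B-B.mean(0)
th=np.arctan2((a[:,0]*b[:,1]-a[:,1]*b[:,0]).sum(),(a*b).sum());R=np.array([[np.cos(th),-np.sin(th)],[np.sin(th),np.cos(th)]])
T=B.mean(0)-R@A.mean(0);print(np.degrees(th),T);print(dict(zip(L,(A@R.T+T-B).round(4))))
for k in L: print(k,R@L[k]+T)
d=P["ptr"]-P["dial"];print("ptr len",np.hypot(*d[:2]),"cw-to-go",np.degrees(np.arctan2(d[1],d[0])-th))
# move over to radio and look
q=np.array([1,0,0,0.])
env.close_gripper()
b=R@L["btn"]+T
for yaw in (0,np.pi/2,-np.pi/2,np.pi):
    qq=np.array([np.cos(yaw/2),np.sin(yaw/2),0,0]); print(yaw,kinematics.ik([b[0],b[1],.2],qq),kinematics.ik([*(R@L["dial"]+T),.2],qq))
E
```

```text
btn [0.498  0.0458 0.064 ]
dial [ 0.5335 -0.0942  0.069 ]
ptr [ 0.5588 -0.055   0.069 ]
orange [ 0.5971 -0.101   0.054 ]
NL [0.4688 0.078  0.054 ]
NR [ 0.449  -0.1552  0.054 ]
FR [ 0.6062 -0.1674  0.054 ]
honey_lid [0.5735 0.1295 0.09  ]
honey_foot [0.5723 0.1365 0.    ]
mug_top [ 0.4037 -0.3076  0.1   ]
salt [ 0.6168 -0.2987  0.08  ]
spice [ 0.7227 -0.2123  0.1   ]
-4.280806314576971 [ 0.53893806 -0.04271806]
{'btn': array([ 0.0021, -0.0054]), 'dial': array([ 0.0015, -0.0004]), 'orange': array([-0.0042,  0.0021]), 'NL': array([0.0001, 0.0149]), 'NR': array([ 0.0005, -0.0112])}
btn [0.50003517 0.04041777]
dial [ 0.53505654 -0.09457299]
orange [ 0.59289473 -0.09890238]
NL [0.46886505 0.09289084]
NR [ 0.44945744 -0.16638381]
ptr len 0.046663554731996376 cw-to-go 61.42127619500984
0 [-1.53301499e-01  2.88909641e-01  1.61465960e+00 -4.44089210e-16
  1.23802342e+00  1.41749483e+00] [-3.90657726e-01  3.78452801e-01  1.48994100e+00 -4.44089210e-16
  1.27319885e+00  1.18013860e+00]
1.5707963267948966 [-1.53301499e-01  2.88909641e-01  1.61465960e+00 -4.44089210e-16
  1.23802342e+00 -1.53301499e-01] [-3.90657726e-01  3.78452801e-01  1.48994100e+00 -4.44089210e-16
  1.27319885e+00 -3.90657726e-01]
-1.5707963267948966 None [-3.90657726e-01  3.78452801e-01  1.48994100e+00 -4.44089210e-16
  1.27319885e+00  2.75093493e+00]
3.141592653589793 [-1.53301499e-01  2.88909641e-01  1.61465960e+00 -4.44089210e-16
  1.23802342e+00 -1.72409783e+00] [-3.90657726e-01  3.78452801e-01  1.48994100e+00 -4.44089210e-16
  1.27319885e+00 -1.96145405e+00]
```

Two clicks to go; the radio pose is about (0.539,-0.043), yaw -4°. I'll move above the button and look.

```bash
python3 - <<'E'
from h import *
q=np.array([1,1,0,0])/2**.5
env.reach([.499,.043,.2],q)
env.movel([.499,.043,.085],velocity=.1)
grab("side","s1.png",(240,150,400,275),5);grab("top","t1.png")
m=monitor.sense();print(m["clock"],m["position"],m["contact_force"],m["finger_gap"])
E
```

```text
4.375 [0.49928224 0.04297472 0.08549458] [-0.12438109 -0.18838324 -0.61992178] -0.0028108000933910328
```

View pics/s1.png

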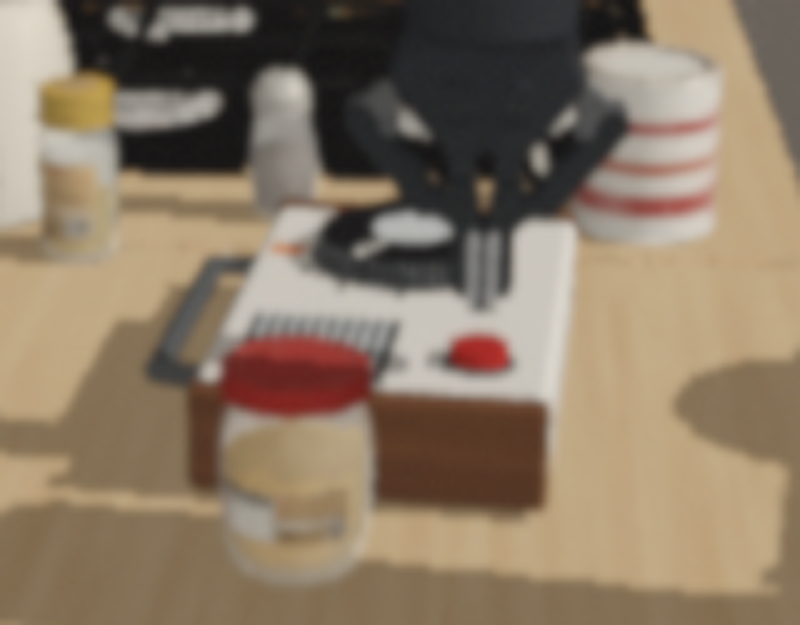

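View pics/t1.png

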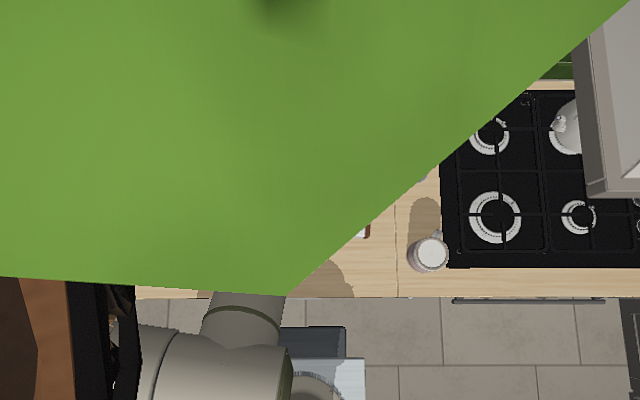

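The fingertip is at crop (482,302), in line with the button (481,347) in x. I'll check the offset by projection, then press.

```bash
python3 - <<'E'
from h import *
s=grab("side")
p=monitor.sense()["position"]
print("proj tip",w2px(s,p),"seen",240+482/5,150+302/5)
a=px2w(s,(240+481/5,150+347/5),.064);c=px2w(s,(240+482/5,150+302/5),p[2]);print("btn",a,"tip seen",c,"tip true",p)
E
```

```text
proj tip [335.89466994 210.37025309] seen 336.4 210.4
btn [0.4979831 0.0435591 0.064    ] tip seen [0.49810635 0.04306117 0.085422  ] tip true [0.49922682 0.04296867 0.085422  ]
```

Calibration and pose agree within 1 mm. Pressing.

```bash
python3 - <<'E'
from h import *
f0=monitor.sense()["contact_force"]
env.movel([.499,.0435,.067],velocity=.06)
z=.064
while z>.054:
    env.movel([.499,.0435,z],velocity=.03)
    m=monitor.sense();df=m["contact_force"]-f0
    print(round(z,4),m["position"][2].round(4),df.round(2))
    if df[2]>6.5: break
    z-=.001
env.hold(.2);m=monitor.sense();print(m["position"],m["contact_force"]-f0)
env.movel([.499,.0435,.085],velocity=.06)
env.movel([.499,.0435,.13],velocity=.15)
m=monitor.sense();print(m["clock"],m["contact_force"]-f0)
E
```

```text
0.064 0.0641 [ 0.86 -0.67  1.59]
0.063 0.0631 [-0.02 -0.11  1.29]
0.062 0.0621 [ 0.78 -0.81  2.41]
0.061 0.061 [0.55 0.34 2.5 ]
0.06 0.06 [ 0.54 -0.18  3.63]
0.059 0.059 [0.96 0.29 4.23]
0.058 0.058 [ 0.37 -0.23  4.19]
0.057 0.0578 [-2.31  0.   14.17]
[0.49920728 0.04350712 0.05777118] [-2.61930896 -0.37326924 13.8322193 ]
8.1417 [-0.39376232  0.26846981  0.34134302]
```

Full stop reached, and the button is released. Now the dial.

```bash
cat >> h.py <<'E'
C=np.array([.5345,-.0943]);RAD=.036
def pose(a,z):  # a: deg, finger angle about dial, ccw from +x
    y=np.pi/2+np.radians(a+90);r=np.radians(a)
    return [C[0]+RAD*np.cos(r),C[1]+RAD*np.sin(r),z],np.array([np.cos(y/2),np.sin(y/2),0,0])
def arc(a0,a1,z,f0,step=5):
    n=int(np.ceil(abs(a1-a0)/step))
    for a in np.linspace(a0,a1,n+1)[1:]:
        p,q=pose(a,z);env.movel(p,velocity=.025,frame=q)
        m=monitor.sense();df=m["contact_force"]-f0;r=np.radians(a)
        print(round(a,1),"Fz",df[2].round(2),"tang",(df[:2]@[-np.sin(r),np.cos(r)]).round(2))
E
python3 - <<'E'
from h import *
a0=-60
p,q=pose(a0,.12);env.reach(p,q)
p,_=pose(a0,.075);env.movel(p,velocity=.1);env.hold(.2)
f0=np.mean([(env.hold(.02),monitor.sense()["contact_force"])[1] for _ in range(5)],0);np.save("f0.npy",f0)
z=.0705
while z>.0655:
    p,_=pose(a0,z);env.movel(p,velocity=.03)
    fz=np.mean([(env.hold(.02),monitor.sense()["contact_force"][2])[1] for _ in range(3)])-f0[2];print(round(z,4),fz.round(2))
    if fz>6: break
    z-=.0005
np.save("z.npy",z)
arc(a0,a0-32,z,f0)
grab("side","s2.png",(270,170,370,240),7)
print(monitor.sense()["clock"])
E
```

```text
0.0705 0.38
0.07 0.81
0.0695 -0.02
0.069 1.3
0.0685 2.81
0.068 4.38
0.0675 5.04
0.067 5.87
0.0665 6.81
-64.6 Fz 6.67 tang 1.47
-69.1 Fz 6.1 tang 2.35
-73.7 Fz 6.12 tang 0.6
-78.3 Fz 5.61 tang -0.0
-82.9 Fz 6.34 tang -1.08
-87.4 Fz 6.51 tang 2.04
-92.0 Fz 7.54 tang 1.23
14.4833
```

View pics/s2.png

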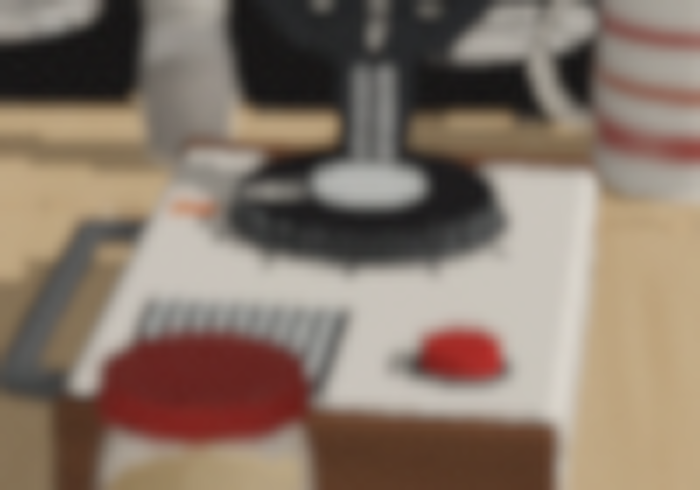

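Pointer tip is at crop (243,190), dial centre (371,186), orange mark (193,209). I'll work out the angle.

```bash
python3 - <<'E'
from h import *
import pickle
t,s=pickle.load(open("d0.pkl","rb"))
f=lambda u,z:px2w(s,(270+u[0]/7,170+u[1]/7),z)[:2]
for c in (f((371,186),.067),C):
  for u in ((243,190),):
    d=f(u,.067)-c;print(c,"ptr",np.hypot(*d),np.degrees(np.arctan2(d[1],d[0])))
o=f((193,209),.054);d=o-C;print("orange",o,np.hypot(*d),np.degrees(np.arctan2(d[1],d[0])))
for a in (-34.3,-4.3,25.7,55.7):
  r=np.radians(a);w=w2px(s,[C[0]+.0465*np.cos(r),C[1]+.0465*np.sin(r),.067]);print(a,(w-[270,170])*7)
E
```

```text
[ 0.53249737 -0.09432849] ptr 0.04610914388036853 9.719823600280417
[ 0.5345 -0.0943] ptr 0.04413154143962426 10.12233287778527
orange [ 0.59712748 -0.10049878] 0.06293350728096445 -5.652644326637872
-34.3 [263.45814495 158.58795873]
-4.3 [237.18760253 179.0680436 ]
25.7 [244.79016843 202.17251733]
55.7 [285.98418525 221.59984579]
```

Pointer is at about +10°, roughly half way into the last click (mark at -4.5°). I'll move a little more in small steps, then look.

```bash
python3 - <<'E'
from h import *
f0=np.load("f0.npy");z=float(np.load("z.npy"))
arc(-92,-101,z,f0,3)
grab("side","s3.png",(270,170,370,240),7)
print(monitor.sense()["clock"])
E
```

```text
-95.0 Fz 5.86 tang 0.82
-98.0 Fz 7.24 tang 1.32
-101.0 Fz 7.76 tang 0.35
15.2833
```

View pics/s3.png

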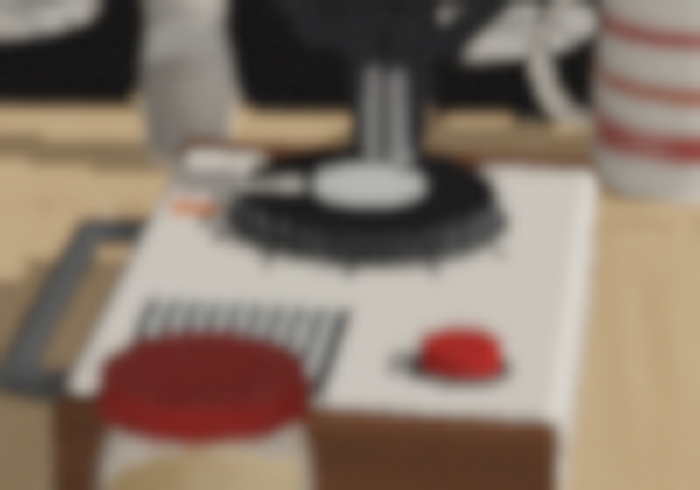

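Pointer tip is now at about (240,183), roughly 5° before the mark and well inside its detent. I'll lift off and verify.

```bash
python3 - <<'E'
from h import *
p,_=pose(-101,.08);env.movel(p,velocity=.04)
p,_=pose(-101,.17);env.movel(p,velocity=.15);env.hold(.3)
grab("side","s4.png",(240,150,400,270),5)
m=monitor.sense();print(m["clock"],m["contact_force"]-np.load("f0.npy"))
s=grab("side")
for a in (-34.3,-4.3,25.7):
  r=np.radians(a);w=w2px(s,[C[0]+.0465*np.cos(r),C[1]+.0465*np.sin(r),.069]);print(a,(w-[240,150])*5)
E
```

```text
16.8667 [ 1.49873553 -0.47993795  0.0211785 ]
-34.3 [338.20117403 209.60520452]
-4.3 [319.42548816 224.1766794 ]
25.7 [324.85916611 240.6169437 ]
```

View pics/s4.png

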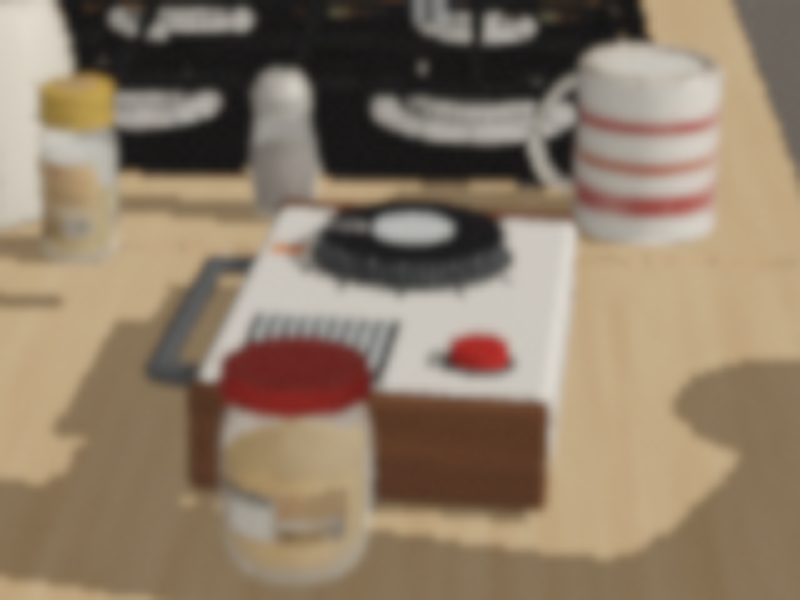

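The pointer lies along (322–370, 226), matching the predicted tip (319,224) at the mark. The button is up, and the radio and neighbours haven't moved. Handing in.

```bash
python3 -c "
from h import *
print(job.hand_in())"
```

```text
the job is handed in; nothing more can be done
None
```

I pressed the red button fully down and let it come back up, then turned the dial two clicks clockwise. The last picture shows the pointer at the orange mark and nothing around it moved; the job was handed in at about 17 s.

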